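Gauge the pump sleeve with the telescoping bore gauge

ROBOT

A 7-joint arm with a two-finger parallel gripper is mounted at the origin on the work surface. World frame = base frame: x ahead of the robot, y to its left, z up, the work surface at z = 0. Lengths are in m, angles in rad, forces in N, time in s.
With the tool pointing down it reaches from about 0.4 to 0.925 m from the base axis. Payload 5.6 kg.
Tool frame: the origin (TCP) lies at the very end of the fingers, on their centre line; the grasp point (between the pads) lies 19 mm behind it; z points along the fingers, y is the line along which they close (so a half turn about z gives the same grasp; the last joint's range is limited). The gripper opens to 85 mm and grips with 20 to 120 N. Pads are 22 mm wide; open, the fingers measure 114 mm over their backs; the gripper's body (76 mm by 85 mm) begins 54 mm behind the grasp point. The pads swing forward as they close: fully open they stand 13 mm farther back than shut.
Start: joints at [-1.325, 0.468, -0.012, 1.603, 0.006, 1.071, -0.056], TCP at [0.185, 0.623, 0.231] pointing down, gripper open.
Joint ranges: [-2.53, 2.53], [-0.31, 2.02], [-1.57, 1.55], [0.28, 2.44], [-1.29, 4.43], [0.15, 1.84], [-2.92, 2.92]. Speed limits (rad/s): [2.57, 2.57, 3.14, 3.14, 3.14, 3.14, 3.14].

INTERFACE

Orientations are given as a rotation vector (axis times angle).
In Python, from bench import sensors, imaging, order, models gives the robot as it stands.
- The arm moves only by the tool step_arm, never from a script. Its argument "steps" is a list that holds one entry, the list of rows, each a list of 6 numbers: the shift along the tool's x, y, z in mm, then the turn, a rotation vector about the tool's x, y, z in rad. A call has 1 to 5 rows; each row shifts and turns the commanded pose from where the row before left it, along the tool's axes as they then stand; what a row does not reach is not made up. A row lasts 1/12 s, in which the tool goes at most 41.7 mm and 7.16 degrees, less where a joint would pass 70% of its speed; a pose out of reach is approached as far as the arm can. A call with a gripper value outside its range is refused whole. "claw" is the opening, from 0 (shut) to 1 (fully open), set as the call begins (left out, the last holds). The fingers move at their own pace and stop on an object; the grip force is fixed at half the most. Time passes only in rows, so rows that do not move let the fingers close. It gives the time, the measured TCP pose, the force, the opening and the grip force at its end, in the units of the state.
- sensors.read_state(): the state, without advancing time (a new reading comes with each control period).
- imaging.read_camera(name): name is "scene" or "top"; returns a dict with "image" (420x560x3 uint8, red, green, blue), "range_z" (420x560 float32, m along the optical axis (not along the pixel's ray), 0 where there is no reading), "mtx" (3x3 intrinsics, pixels), "dist_coeffs" ([k1, k2, p1, p2, k3] as OpenCV has them; the pictures are not rectified), "R" (3x3) and "t" (3): a world point X has camera coordinates R X + t. Camera axes: x right, y down, z forward; pixel columns grow to the right and rows downward; lengths in m; the calibration is good to about 2 mm. A picture is of the moment at which its call begins.
- order.finish_job(): hands the job in; it is judged then, once.
Trained networks look in a picture, given as the dict that the camera call returned (one of the last four; its "shot" number tells which), for a name from the list of things; names that differ only in an ending like _2 or _b are one class to them, and where a whole thing is asked for, a point or a joint stands for the part that bears it (a point fixed in the world has none). Each returns a list of dicts, best first, with "score" (0 to 1); they miss things now and then, are a little off and sometimes report something else, mostly with a low value. They report only what shows in the picture. A call takes as long as a camera call. They do not tell look-alikes from the thing itself.
- models.cut_out(picture, label): "mask" (420x560 bool, what is visible of it) and "xy" ([column, row] in pixels, amid what is visible of it).
- models.tip_of(picture, label): "xy" ([column, row] in pixels: a listed point, or the origin of a listed thing).
The state is a dict: "time_s": time; "joint_positions": joint angles; "qd": joint speeds; "joint_efforts": joint torques, N m; "ee_pos": TCP position; "ee_rot": TCP orientation; "wrist_force": force on the tool from outside, world axes, zero at the start; "wrist_torque": the same for the moment, N m; "width": opening from 0.0 (shut) to 1.0 (fully open); "gripper_force": force on a finger pad.
Only numpy, scipy, OpenCV 4.12 (cv2) and the standard library are available. Lean on these libraries where they do the work, as an engineer would, in place of code of your own. Each camera call takes 0.05 s, during which the arm holds its last target. There are 200 camera calls.

TASK

Take the bore gauge from its wooden stand and lower it gently into the sleeve of the pump casing, feeling for the bore, until its collar rests flat on the sleeve's flange. Let go, press the cap so that the plungers spring out to the wall, and let the cap come back up to lock them; then draw the locked gauge out and stand it back in its wooden stand, fully down and released. Use a light hand on the sleeve, and do not disturb the glass flask.

Things in the scene. Friction and masses are not known exactly. Their poses are not given: they have to be found in the camera images.
- gauge_grip (a point): Centre of the handle of the bore gauge, a loose steel tool of about 0.34 kg standing upright (its z up); on its axis, 34 mm above the underside of its collar, 38 mm below the top of its cap. Handle: upright round bar, 20 mm diameter, from 6 to 58 mm above the collar's underside.
- gauge_collar (a point): Centre of the underside of the gauge's collar (disc, 64 mm diameter, 6 mm thick), 34 mm below the grip point. Below it: a round pilot (42 mm diameter, 14 mm long), a waist (31 mm diameter) from which two plungers stick out sideways (along the gauge's x) 31 mm below this point, and a nose disc (42 mm diameter, edge bevelled by 1.5 mm) whose flat end is 48 mm below this point.
- cap_top (a point): Centre of the top face of the gauge's round push cap (25 mm diameter, 8 mm thick, on top of the handle), 72 mm above the collar's underside when up.
- gauge_cap (a joint): Travel of the push cap: 0 up, 0.005 m fully pressed. A spring holds it up: 13 N starts it, about 15 N holds it fully down. While it is up the plungers are clamped by friction where they are; while pressed by 2 mm or more they are free and spring outwards within 0.3 s; let go, it rises and clamps them again. Nothing draws them back in.
- tip_a (a point): Outer end of one plunger. Clamped in (as at the start) the two tips are 33 mm apart; freed in the air they would spring to 53 mm apart; in the sleeve the wall stops them, 44 to 45 mm apart.
- tip_b (a point): Outer end of the other plunger, opposite tip_a.
- casing: Round aluminium pump casing fixed to the bench, 124 mm diameter, with a small motor lying along its +x side (top 69 mm high, reaching 176 mm from the origin). It carries a steel sleeve with a round flange of 95 mm diameter whose flat upper face lies 76 mm above the origin. Origin: centre of the underside; z up.
- casing_mouth (a point): Point on the casing's axis level with the flange's upper face. The sleeve's upright bore: 44 mm diameter, bevelled to 47 mm over its top 1.5 mm, 60 mm deep; the gauge has 1 mm play all round. The sleeve is held fast but off centre: its bore axis lies 5.5 to 8 mm from this point, in a direction not given: find it by feel or sight. The flange moves with it.
- stand_hole0 (a point): Centre of the mouth of the round through hole (55 mm diameter) of the wooden stand, a fixed block 100 x 100 mm, 66 mm high; the gauge's collar rests on the block around the hole, its head hanging in it. Mouth 66 mm above the bench.
- flask: Conical glass flask, 72 mm diameter at the foot, 110 mm high, loose, standing upright on the bench near the front; origin: centre of its underside.
Mind the look-alikes: they are no part of the job. Leave any yellow look-alike of the part that bears gauge_grip alone. What is shaped like the part that bears stand_hole0 but green is not meant.

How it is judged:
By the outcome, as a careful person would: the job done as asked, in the order asked, and still so for the second after the job is handed in, with the robot touching nothing.
It also fails if it takes over 72 s, if anything falls off the work surface, if the arm or the gripper's body presses on something with over 40 N, if the wrist force passes 120 N, or if a joint passes its speed limit or range.

## Working session

There is one attempt and no reset: what is moved stays moved. The work goes in short steps, Python scripts to look and compute and a tool call to move; the robot and the scene stay as the last step left them, time stands still between calls to the robot, and variables do not carry over. Pictures are saved under pics/ and viewed, at most 10 in all, crops included, and the job is handed in when it is done.

Besides the shell and the picture viewer there is one more tool, called as a command line: name --argument value ..., lists and objects as JSON in quotes. step_arm: Moves the arm, as the interface text tells. Its arguments: {"type":"object","properties":{"steps":{"type":"array","items":{"type":"array","items":{"type":"array","items":{"type":"number"}}}},"claw":{"type":"number"}},"required":["steps"]}

```bash
ls; mkdir -p pics; cat > h.py <<'E'
import numpy as np, cv2, pickle
from scipy.spatial.transform import Rotation as Ro
from bench import sensors, imaging, order, models
def ray(p,uv):
    q=cv2.undistortPoints(np.array([[uv]],float),np.array(p["mtx"]),np.array(p["dist_coeffs"]))[0,0]
    R=np.array(p["R"]);t=np.array(p["t"])
    return -R.T@t, R.T@np.array([q[0],q[1],1.])
def at_z(p,uv,z):
    c,d=ray(p,uv); return c+d*(z-c[2])/d[2]
def at_d(p,uv):
    u,v=[int(round(a)) for a in uv]; w=p["range_z"][max(v-2,0):v+3,max(u-2,0):u+3]; w=w[w>0]
    c,d=ray(p,uv); return c+d*np.median(w) if len(w) else None
def cloud(p):
    D=p["range_z"]; v,u=np.nonzero(D>0)
    q=cv2.undistortPoints(np.stack([u,v],1)[:,None].astype(float),np.array(p["mtx"]),np.array(p["dist_coeffs"]))[:,0]
    d=D[v,u][:,None]; X=np.hstack([q*d,d])-np.array(p["t"])
    return X@np.array(p["R"]),u,v
def save(p,n,box=None,s=1):
    im=p["image"][:,:,::-1]
    if box: im=im[box[1]:box[3],box[0]:box[2]]
    cv2.imwrite("pics/"+n,cv2.resize(im,None,fx=s,fy=s,interpolation=cv2.INTER_CUBIC))
np.set_printoptions(precision=4,suppress=True)
E
python3 - <<'E'
from h import *
s=sensors.read_state(); print(s)
ims=[]
for n in("scene","top"):
    p=imaging.read_camera(n); save(p,n+"0.png")
    pickle.dump(p,open(n+"0.pkl","wb"))
    print(n,"cam",-np.array(p["R"]).T@np.array(p["t"]))
    for l in("gauge_grip","gauge_collar","cap_top","casing","casing_mouth","stand_hole0","flask","tip_a"):
        for r in models.tip_of(p,l)[:4]:
            print(l,round(r["score"],2),np.array(r["xy"]),at_d(p,r["xy"]))
E
```

```text
pics
{'time_s': 0.0, 'joint_positions': array([-1.325 ,  0.4684, -0.0116,  1.6037,  0.006 ,  1.0714, -0.0563]), 'qd': array([-0.0001, -0.0012, -0.0003, -0.0021, -0.0008,  0.    ,  0.0001]), 'joint_efforts': array([  0.0001, -53.2379,   0.0216, -25.1302,   0.0115,   0.0079,
        -0.    ]), 'ee_pos': array([0.185 , 0.6225, 0.2303]), 'ee_rot': array([-0.4522, -3.1087,  0.0029]), 'wrist_force': array([-0.8839,  0.1737, -0.2683]), 'wrist_torque': array([-0.0081,  0.0131,  0.0215]), 'gripper_force': 0.0, 'width': 1.0009707696360592}
scene cam [ 0.986  -0.0241  0.7615]
gauge_grip 0.97 [187.8 210.4] [ 0.5449 -0.1441  0.1211]
gauge_grip 0.9 [212.8 275.3] [ 0.6735 -0.1024  0.1004]
gauge_grip 0.86 [131.9 277.4] [ 0.6666 -0.2448  0.1061]
gauge_collar 0.88 [212.5 282.3] [ 0.674  -0.1066  0.072 ]
gauge_collar 0.76 [188.4 221.1] [ 0.545  -0.1495  0.0843]
cap_top 0.6 [125.1 272.8] [ 0.6641 -0.2525  0.1212]
cap_top 0.57 [185.3 201.1] [ 0.5351 -0.1459  0.138 ]
cap_top 0.52 [207.8 263.2] [ 0.6591 -0.1081  0.1203]
casing 0.95 [338.8 229.4] [0.5863 0.1438 0.0692]
casing_mouth 0.66 [346.4 206.1] [0.522
[... 380 characters left out ...]
ollar 0.97 [348.8 207.1] [ 0.5277 -0.1417  0.0985]
gauge_collar 0.87 [389.2 157. ] [ 0.6556 -0.2444  0.0822]
gauge_collar 0.62 [328.7 151.2] [ 0.6599 -0.0944  0.0964]
gauge_collar 0.61 [357.1 201.3] [ 0.5352 -0.1519  0.1384]
cap_top 0.57 [398.6 148.6] [ 0.666  -0.2553  0.1203]
cap_top 0.46 [359.  202.9] [ 0.5319 -0.1563  0.1377]
cap_top 0.39 [332.5 147.1] [ 0.6632 -0.0994  0.12  ]
casing 0.9 [222.4 202.5] [0.5419 0.157  0.0196]
casing 0.18 [349.2 204.2] [ 0.5318 -0.1389  0.1157]
casing_mouth 0.96 [218.9 196.4] [0.5581 0.167  0.0124]
stand_hole0 0.63 [347.2 206.2] [ 0.5309 -0.1395  0.091 ]
stand_hole0 0.56 [140.7 260. ] [ 0.3945  0.3559 -0.    ]
flask 0.87 [281.7 262.3] [0.3971 0.0114 0.1102]
```

View pics/scene0.png

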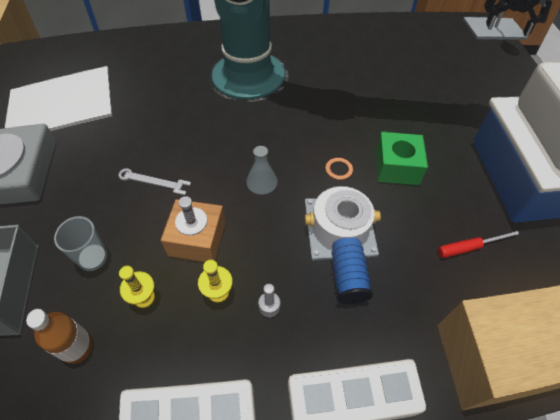

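```bash
python3 - <<'E'
from h import *
p=pickle.load(open("top0.pkl","rb")); save(p,"top0c.png",(110,100,430,330),2.4)
E
```

```text
(no output)
```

View pics/top0c.png

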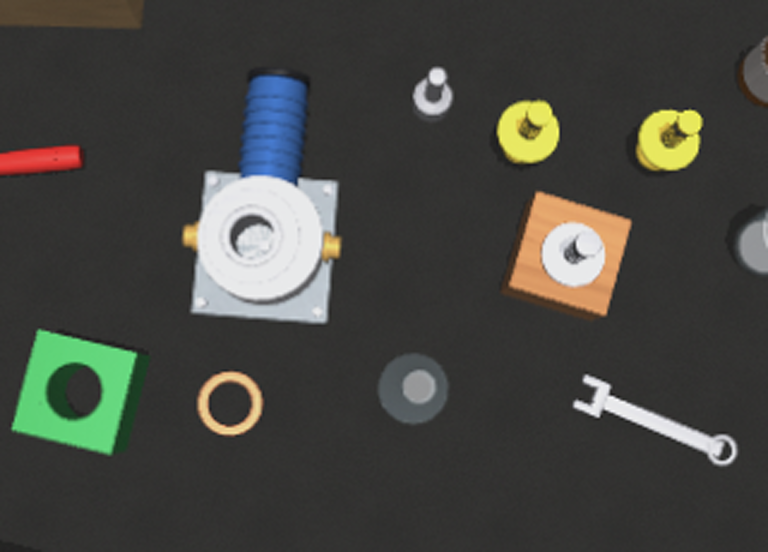

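Scene shows the steel gauge in the wooden stand at scene (188,215), crop (573,253). The yellow gauges at scene (137,287) and (215,282) and the green block at (403,155) are look-alikes. The steel tool in the wooden block fits, and the crop confirms it. The casing is at scene (345,215), its bore at crop (253,238), and the flask at scene (261,175). Next I'll measure by fitting circles in both views.

```bash
cat >> h.py <<'E'
from scipy.optimize import minimize
def proj(p,X):
    return cv2.projectPoints(np.asarray(X,float),cv2.Rodrigues(np.array(p["R"]))[0],np.array(p["t"]),np.array(p["mtx"]),np.array(p["dist_coeffs"]))[0][:,0]
def circ(p,x,y,z,r,n=120):
    a=np.linspace(0,2*np.pi,n,endpoint=False)
    return np.stack([x+r*np.cos(a),y+r*np.sin(a),z+0*a],1)
def samp(img,uv): return cv2.remap(img,uv[:,0].astype(np.float32)[:,None],uv[:,1].astype(np.float32)[:,None],cv2.INTER_LINEAR)[:,0]
def fitc(p,x0,y0,z,r,sign=0,d=.0015,w=.012,chan=None):
    g=p["image"].astype(np.float32); g=g.mean(2) if chan is None else g[:,:,chan]
    g=cv2.GaussianBlur(g,(0,0),.6)
    def f(q):
        e=samp(g,proj(p,circ(p,q[0],q[1],z,r+d)))-samp(g,proj(p,circ(p,q[0],q[1],z,r-d)))
        e=np.clip(e*sign,-10,40) if sign else np.clip(abs(e),0,40)
        return -e.mean()
    G=[(f((x0+a,y0+b)),x0+a,y0+b) for a in np.arange(-w,w+1e-6,.0015) for b in np.arange(-w,w+1e-6,.0015)]
    b=min(G); m=minimize(f,b[1:],method="Nelder-Mead",options=dict(initial_simplex=[b[1:],(b[1]+.001,b[2]),(b[1],b[2]+.001)]))
    return m.x,-m.fun
E
python3 - <<'E'
from h import *
for n in("scene","top"):
    p=pickle.load(open(n+"0.pkl","rb"))
    X,u,v=cloud(p)
    c=p["image"][v,u].astype(int)
    near=np.hypot(X[:,0]-.535,X[:,1]+.147)<.08
    grey=(c.max(1)-c.min(1))<25
    for a,b in((.066,.08),(.13,.145)):
        m=near&(X[:,2]>a)&(X[:,2]<b)&(grey if a<.1 else True)
        if m.sum(): print(n,a,m.sum(),"mean",X[m].mean(0),"mid",(X[m].min(0)+X[m].max(0))/2,"ext",np.ptp(X[m],0))
    near=np.hypot(X[:,0]-.54,X[:,1]-.165)<.09
    for a,b in((.06,.07),(.071,.082)):
        m=near&(X[:,2]>a)&(X[:,2]<b)&(grey)
        if m.sum(): print(n,a,m.sum(),"mean",X[m].mean(0),"mid",(X[m].min(0)+X[m].max(0))/2,"ext",np.ptp(X[m],0))
    h=np.histogram(X[near,2],bins=np.arange(0,.09,.004)); print(h[0])
    for nm,a in dict(cap=(.533,-.15,.138,.0125,0),collar=(.533,-.147,.072,.032,0),bore=(.54,.165,.076,.0235,1),flange=(.54,.165,.076,.0475,0)).items():
        print(n,nm,fitc(p,*a))
E
```

```text
scene 0.066 526 mean [ 0.5413 -0.1459  0.0723] mid [ 0.5369 -0.1475  0.0738] ext [0.0617 0.0624 0.0115]
scene 0.13 132 mean [ 0.5378 -0.1466  0.1376] mid [ 0.5374 -0.1477  0.1357] ext [0.0236 0.025  0.0107]
scene 0.06 687 mean [0.5575 0.1499 0.068 ] mid [0.544 0.162 0.065] ext [0.123  0.1237 0.0099]
scene 0.071 1300 mean [0.5449 0.1667 0.075 ] mid [0.545  0.1618 0.0754] ext [0.1197 0.1211 0.0088]
[175  21 355 317  61  43  37  56  42  59  77  94 128 152 134 169 245 943
 746 401   0   0]
scene cap (array([ 0.5343, -0.147 ]), np.float64(37.93453598022461))
scene collar (array([ 0.5345, -0.1476]), np.float64(34.75914764404297))
scene bore (array([0.544 , 0.1696]), np.float64(31.279247283935547))
scene flange (array([0.5439, 0.1771]), np.float64(16.2220516204834))
top 0.066 399 mean [ 0.5327 -0.1426  0.0725] mid [ 0.5357 -0.1464  0.0725] ext [0.0609 0.0614 0.0116]
top 0.13 101 mean [ 0.5358 -0.1456  0.1383] mid [ 0.5357 -0.146   0.1381] ext [0.023 0.024 0.009]
top 0.06 327 mean [0.5396 0.1514 0.0685] mid [0.5428 0.1633 0.0651] ext [0.1205 0.1191 0.0098]
top 0.071 1313 mean [0.543  0.1657 0.0752] mid [0.5424 0.1631 0.0765] ext [0.1198 0.1185 0.0109]
[381  50 380 613  97  16  11  15  21  11  29  36  70  79  79  65 153 648
 601 509  31   0]
top cap (array([ 0.5383, -0.1455]), np.float64(23.912960052490234))
top collar (array([ 0.5359, -0.1466]), np.float64(37.3587532043457))
top bore (array([0.5437, 0.1713]), np.float64(28.979711532592773))
top flange (array([0.5297, 0.1526]), np.float64(15.4536771774292))
```

step_arm --steps '[[[-22.2,-25.5,0.4,0,0,0],[-22.2,-25.5,0.4,0,0,0],[-22.2,-25.5,0.4,0,0,0],[-22.2,-25.5,0.4,0,0,0],[-22.2,-25.5,0.4,0,0,0]]]' --claw 1

```text
time_s: 1.32
ee_pos: [0.2557, 0.4678, 0.2293]
ee_rot: [0.452, 3.109, 0.0]
wrist_force: [0.8, -0.7, 0.4]
width: 1.003
gripper_force: 0.0
```

step_arm --steps '[[[-22.2,-25.5,0.4,0,0,0],[-22.2,-25.5,0.4,0,0,0],[-22.2,-25.5,0.4,0,0,0],[-22.2,-25.5,0.4,0,0,0],[-22.2,-25.5,0.4,0,0,0]]]'

```text
time_s: 1.73
ee_pos: [0.3258, 0.3139, 0.2276]
ee_rot: [0.452, 3.109, 0.001]
wrist_force: [0.5, -0.4, -0.1]
width: 0.997
gripper_force: 0.0
```

step_arm --steps '[[[-22.2,-25.5,0.4,0,0,0],[-22.2,-25.5,0.4,0,0,0],[-22.2,-25.5,0.4,0,0,0],[-22.2,-25.5,0.4,0,0,0],[-22.2,-25.5,0.4,0,0,0]]]'

```text
time_s: 2.15
ee_pos: [0.3959, 0.1601, 0.2257]
ee_rot: [0.452, 3.108, 0.001]
wrist_force: [0.7, 0.0, -0.5]
width: 0.999
gripper_force: 0.0
```

step_arm --steps '[[[-22.2,-25.5,0.4,0,0,0],[-22.2,-25.5,0.4,0,0,0],[-22.2,-25.5,0.4,0,0,0],[-22.2,-25.5,0.4,0,0,0],[-22.2,-25.5,0.4,0,0,0]]]'

```text
time_s: 2.57
ee_pos: [0.466, 0.0062, 0.2237]
ee_rot: [0.452, 3.108, 0.001]
wrist_force: [0.4, 0.2, 1.1]
width: 1.002
gripper_force: 0.0
```

step_arm --steps '[[[-22.2,-25.5,0.4,0,0,0],[-22.2,-25.5,0.4,0,0,0],[-22.2,-25.5,0.4,0,0,0],[-22.2,-25.5,0.4,0,0,0],[-22.2,-25.5,0.4,0,0,0]]]'

```text
time_s: 2.98
ee_pos: [0.5362, -0.1476, 0.2215]
ee_rot: [0.452, 3.108, 0.0]
wrist_force: [-0.3, 0.6, -0.9]
width: 1.001
gripper_force: 0.0
```

step_arm --steps '[[[0,0,30,0,0,0],[0,0,30,0,0,0],[0,0,30,0,0,0],[0,0,30,0,0,0],[0,0,19,0,0,0]]]'

```text
time_s: 3.4
ee_pos: [0.5342, -0.1457, 0.0796]
ee_rot: [-0.452, -3.106, -0.0]
wrist_force: [-0.3, 0.1, 0.9]
width: 1.0
gripper_force: 0.0
```

step_arm --steps '[[[0,0,0,0,0,0],[0,0,0,0,0,0],[0,0,0,0,0,0],[0,0,0,0,0,0],[0,0,0,0,0,0]]]' --claw 0

```text
time_s: 3.82
ee_pos: [0.5367, -0.1462, 0.0839]
ee_rot: [0.452, 3.106, 0.0]
wrist_force: [0.8, 0.1, 0.7]
width: 0.299
gripper_force: 0.0
```

step_arm --steps '[[[0,0,0,0,0,0],[0,0,0,0,0,0],[0,0,0,0,0,0]]]' --claw 0

```text
time_s: 4.07
ee_pos: [0.5365, -0.1465, 0.0837]
ee_rot: [0.452, 3.106, 0.0]
wrist_force: [-2.1, -0.2, 6.8]
width: 0.222
gripper_force: 60.0
```

step_arm --steps '[[[0,0,-3,0,0,0],[0,0,-10,0,0,0],[0,0,-20,0,0,0],[0,0,-28,0,0,0],[0,0,-20,0,0,0]]]'

```text
time_s: 4.48
ee_pos: [0.5354, -0.1462, 0.1651]
ee_rot: [0.453, 3.109, -0.0]
wrist_force: [1.3, -0.2, -2.7]
width: 0.219
gripper_force: 60.6
```

step_arm --steps '[[[0,0,0,0,0,0],[0,0,0,0,0,0]]]'

```text
time_s: 4.65
ee_pos: [0.5359, -0.1459, 0.1643]
ee_rot: [0.451, 3.107, 0.001]
wrist_force: [0.6, 0.4, -3.7]
width: 0.221
gripper_force: 60.8
```

```bash
python3 - <<'E'
from h import *
s=sensors.read_state(); print(s["ee_pos"],s["ee_rot"],s["wrist_force"],s["wrist_torque"],s["width"])
ps=[imaging.read_camera(n) for n in("scene","top")]
for n,p in zip("st",ps):
    save(p,n+"1.png",(100,90,400,310),2.4)
    X,u,v=cloud(p); m=(np.hypot(X[:,0]-.536,X[:,1]+.147)<.05)
    print(np.histogram(X[m,2],bins=np.arange(.06,.26,.01)))
    m2=m&(X[:,2]>.11)&(X[:,2]<.165); print(X[m2].min(0),X[m2].max(0))
    for l in("gauge_grip","gauge_collar"):
        for r in models.tip_of(p,l)[:4]: print(l,round(r["score"],2),r["xy"],at_d(p,r["xy"]))
E
```

```text
[ 0.5359 -0.1459  0.1643] [0.4514 3.107  0.0008] [ 0.5624  0.3699 -3.7332] [ 0.027  -0.0068 -0.0536] 0.2214270146703241
(array([911,   0,   0,   5, 130,  44,  11,   0,  29, 493,  33,  80,  94,
        84,  78, 239, 168, 162, 153]), array([0.06, 0.07, 0.08, 0.09, 0.1 , 0.11, 0.12, 0.13, 0.14, 0.15, 0.16,
       0.17, 0.18, 0.19, 0.2 , 0.21, 0.22, 0.23, 0.24, 0.25]))
[ 0.5157 -0.1772  0.1104] [ 0.5678 -0.1142  0.1648]
gauge_grip 0.94 [213.2, 274.8] [ 0.6723 -0.1017  0.0998]
gauge_grip 0.75 [132.7, 277.2] [ 0.6644 -0.2448  0.102 ]
gauge_grip 0.67 [175.5, 186.6] [ 0.5426 -0.1528  0.1939]
gauge_collar 0.88 [135.7, 287.1] [ 0.6696 -0.2481  0.0706]
gauge_collar 0.78 [214.4, 283.7] [ 0.6731 -0.1043  0.063 ]
gauge_collar 0.57 [184.1, 198.5] [ 0.5446 -0.144   0.1595]
(array([510,  11,   0,   1,   2,   0,   0,   0,  47, 235,  11,  21,  15,
         9,  11,  39,  25,  19,   8]), array([0.06, 0.07, 0.08, 0.09, 0.1 , 0.11, 0.12, 0.13, 0.14, 0.15, 0.16,
       0.17, 0.18, 0.19, 0.2 , 0.21, 0.22, 0.23, 0.24, 0.25]))
[ 0.5026 -0.1672  0.1456] [ 0.5457 -0.1129  0.1649]
gauge_grip 0.91 [330.3, 150.3] [ 0.6574 -0.0955  0.1132]
gauge_grip 0.89 [358.9, 199.2] [ 0.5116 -0.1172  0.302 ]
gauge_collar 0.77 [326.6, 153.9] [ 0.6616 -0.0942  0.0667]
gauge_collar 0.71 [355.2, 199.0] [ 0.5282 -0.1318  0.2078]
gauge_collar 0.27 [359.2, 200.0] [ 0.5111 -0.119   0.2967]
```

View pics/s1.png

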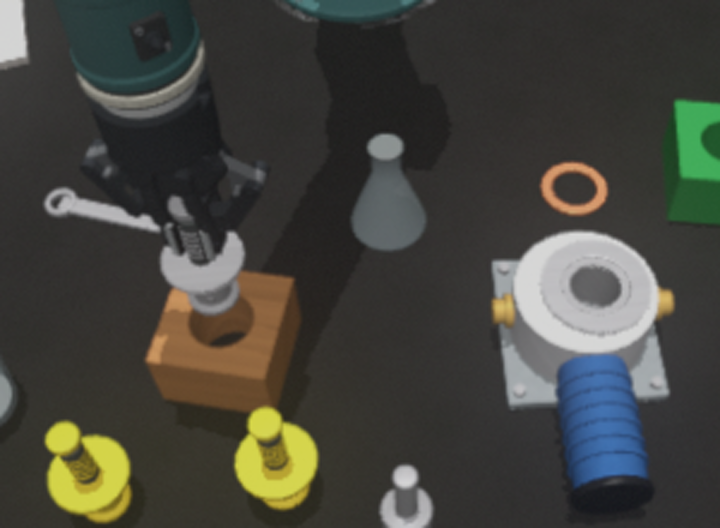

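Scene crop s1 shows the gauge hanging upright in the fingers, collar at crop (203,260). The stand hole is at (222,322) and the bore at (597,287).

```bash
python3 - <<'E'
from h import *
s=sensors.read_state(); zc=s["ee_pos"][2]-.0837+.066; print(s["ee_pos"],zc)
for n in("scene","top"):
    p=imaging.read_camera(n); pickle.dump(p,open(n+"1.pkl","wb"))
    for dz in(0,.003): print(n,"collar",dz,*fitc(p,.536,-.147,zc+.006+dz,.032,-1,w=.009))
    print(n,"stand hole",*fitc(p,.536,-.147,.066,.0275,1,w=.009,chan=0))
    for r,z,sg in((.022,.0745,1),(.0235,.076,1),(.0235,.076,0),(.0475,.076,0),(.0475,.076,1),(.062,.069,-1),(.062,.069,0)):
        x,f=fitc(p,.543,.1665,z,r,sg,w=.012); print(n,r,sg,x,round(f,1))
    # intensities vs radius around bore
E
```

```text
[ 0.5348 -0.146   0.1621] 0.14442461800184164
scene collar 0 [ 0.5343 -0.1454] 26.77109718322754
scene collar 0.003 [ 0.5364 -0.1449] 26.68048095703125
scene stand hole [ 0.5365 -0.1464] 25.945768356323242
scene 0.022 1 [0.5435 0.1704] 37.4
scene 0.0235 1 [0.5441 0.1696] 31.3
scene 0.0235 0 [0.5441 0.1696] 31.3
scene 0.0475 0 [0.5439 0.1771] 16.2
scene 0.0475 1 [0.5454 0.1689] 13.8
scene 0.062 -1 [0.5416 0.1633] 39.0
scene 0.062 0 [0.5416 0.1633] 39.0
top collar 0 [ 0.5348 -0.1452] 18.36106300354004
top collar 0.003 [ 0.5344 -0.1443] 18.293550491333008
top stand hole [ 0.5377 -0.1433] 18.279699325561523
top 0.022 1 [0.5426 0.1707] 28.1
top 0.0235 1 [0.5437 0.1713] 29.0
top 0.0235 0 [0.5437 0.1713] 29.0
top 0.0475 0 [0.5297 0.1526] 15.5
top 0.0475 1 [0.5433 0.1697] 1.2
top 0.062 -1 [0.5444 0.1638] 33.0
top 0.062 0 [0.5444 0.1638] 33.0
```

step_arm --steps '[[[8.2,30.5,0,0,0,0],[8.2,30.5,0,0,0,0],[8.2,30.5,0,0,0,0],[8.2,30.5,0,0,0,0],[8.2,30.5,0,0,0,0]]]'

```text
time_s: 5.47
ee_pos: [0.5394, 0.0131, 0.163]
ee_rot: [-0.453, -3.108, 0.0]
wrist_force: [0.9, -0.2, -2.9]
width: 0.221
gripper_force: 60.9
```

step_arm --steps '[[[8.2,30.5,0,0,0,0],[8.2,30.5,0,0,0,0],[8.2,30.5,0,0,0,0],[8.2,30.5,0,0,0,0],[8.2,30.5,0,0,0,0]]]'

```text
time_s: 5.88
ee_pos: [0.5436, 0.1711, 0.163]
ee_rot: [-0.452, -3.108, 0.0]
wrist_force: [1.0, -0.6, -2.6]
width: 0.217
gripper_force: 60.9
```

step_arm --steps '[[[0,0,0,0,0,0],[0,0,0,0,0,0],[0,0,0,0,0,0],[0,0,0,0,0,0]]]'

```text
time_s: 6.22
ee_pos: [0.5439, 0.1679, 0.1631]
ee_rot: [-0.456, -3.108, 0.002]
wrist_force: [-0.1, -0.3, -3.3]
width: 0.218
gripper_force: 61.1
```

```bash
python3 - <<'E'
from h import *
for i in range(2):
  for n in("scene","top"):
    s=sensors.read_state(); e=s["ee_pos"]; zc=e[2]-.0837+.066
    p=imaging.read_camera(n)
    print(n,e,s["ee_rot"],s["wrist_force"],"collar",*fitc(p,e[0],e[1],zc+.006,.032,-1,w=.009))
    if i==0: save(p,n+"2.png",(290,140,400,250) if n=="scene" else (170,150,270,250),5)
E
```

```text
scene [0.5439 0.1679 0.1631] [-0.4555 -3.1082  0.0016] [-0.0982 -0.3454 -3.3458] collar [0.5424 0.1676] 22.78844451904297
top [0.544  0.1679 0.1632] [-0.4561 -3.1083  0.0011] [-0.4583 -0.9461 -3.6509] collar [0.5302 0.1775] 2.637805223464966
scene [0.544  0.168  0.1633] [ 0.456   3.1083 -0.0008] [-0.804   0.0374 -2.4589] collar [0.5425 0.1677] 23.009809494018555
top [0.544  0.1682 0.1633] [ 0.4556  3.1083 -0.0004] [ 0.3326 -0.673  -2.9739] collar [0.5336 0.1771] 2.687905788421631
```

View pics/scene2.png

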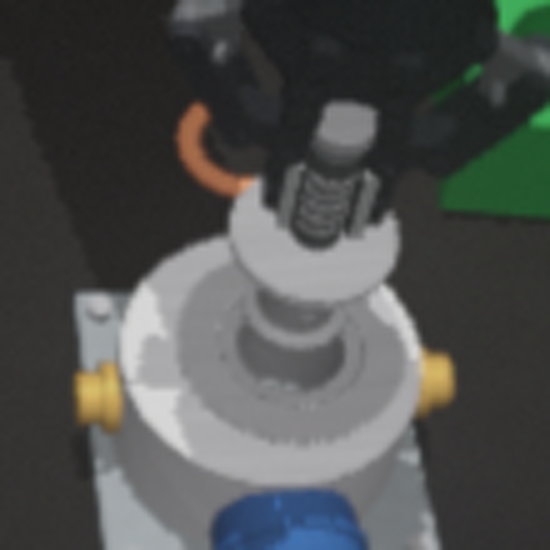

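Crop scene2 shows the nose (crop 300,310) hovering over the bore (292,345), slightly toward the robot/right. I'll nudge it, descend close, then feel.

step_arm --steps '[[[0,2,6,0,0,0],[0,0,6,0,0,0],[0,0,4,0,0,0],[0,0,2,0,0,0],[0,0,0,0,0,0]]]'

```text
time_s: 6.83
ee_pos: [0.5439, 0.1713, 0.1444]
ee_rot: [-0.452, -3.108, 0.002]
wrist_force: [0.0, -0.5, -2.5]
width: 0.213
gripper_force: 61.2
```

```bash
python3 - <<'E'
from h import *
s=sensors.read_state(); e=s["ee_pos"]; zc=e[2]-.0837+.066
p=imaging.read_camera("scene"); print(e,s["wrist_force"],zc-.048)
for d in (-.002,0,.002): print("collar",*fitc(p,e[0],e[1],zc+.006+d,.032,-1,w=.006))
save(p,"scene3.png",(290,140,400,250),5)
E
```

```text
[0.5439 0.1713 0.1444] [ 0.0002 -0.4673 -2.5224] 0.0786606644811529
collar [0.5419 0.1723] 20.570215225219727
collar [0.5433 0.1717] 20.506269454956055
collar [0.5446 0.1712] 20.429594039916992
```

View pics/scene3.png

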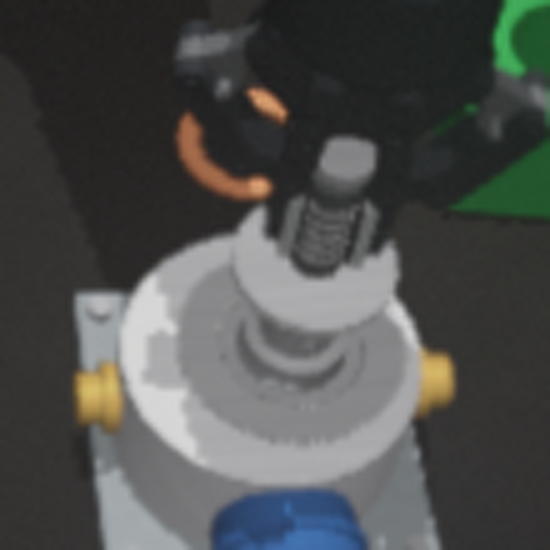

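Crop scene3 shows the nose (293,345) centred across the bore (292,347). Feeling down now.

step_arm --steps '[[[-0.4,-0.5,1,0,0,0],[0,0,1,0,0,0],[0,0,1,0,0,0],[0,0,0.5,0,0,0],[0,0,0,0,0,0]]]'

```text
time_s: 7.3
ee_pos: [0.5446, 0.1709, 0.1417]
ee_rot: [-0.452, -3.109, 0.0]
wrist_force: [-0.1, -0.3, -2.7]
width: 0.222
gripper_force: 61.2
```

step_arm --steps '[[[0,0,0.7,0,0,0],[0,0,0.7,0,0,0],[0,0,0.6,0,0,0],[0,0,0,0,0,0]]]'

```text
time_s: 7.63
ee_pos: [0.5446, 0.1709, 0.1397]
ee_rot: [-0.452, -3.109, 0.0]
wrist_force: [0.3, -0.6, -3.0]
width: 0.219
gripper_force: 61.2
```

step_arm --steps '[[[0,0,0.5,0,0,0],[0,0,0.5,0,0,0],[0,0,0,0,0,0],[0,0,0,0,0,0]]]'

```text
time_s: 7.97
ee_pos: [0.5446, 0.1709, 0.1387]
ee_rot: [-0.452, -3.109, 0.0]
wrist_force: [0.1, -0.0, -4.3]
width: 0.221
gripper_force: 61.2
```

step_arm --steps '[[[0,0,0.7,0,0,0],[0,0,0.7,0,0,0],[0,0,0.6,0,0,0],[0,0,0,0,0,0]]]'

```text
time_s: 8.3
ee_pos: [0.5446, 0.171, 0.1366]
ee_rot: [-0.452, -3.109, 0.0]
wrist_force: [-0.7, -1.1, -3.2]
width: 0.218
gripper_force: 61.2
```

step_arm --steps '[[[0,0,0.7,0,0,0],[0,0,0.7,0,0,0],[0,0,0.6,0,0,0],[0,0,0,0,0,0]]]'

```text
time_s: 8.63
ee_pos: [0.5446, 0.1709, 0.1346]
ee_rot: [-0.452, -3.109, 0.0]
wrist_force: [0.2, -0.1, -4.0]
width: 0.218
gripper_force: 61.2
```

step_arm --steps '[[[0,0,2,0,0,0],[0,0,2,0,0,0],[0,0,2,0,0,0],[0,0,2,0,0,0],[0,0,0,0,0,0]]]'

```text
time_s: 9.05
ee_pos: [0.5443, 0.1708, 0.1262]
ee_rot: [-0.452, -3.108, 0.001]
wrist_force: [0.4, -0.2, -3.3]
width: 0.22
gripper_force: 61.2
```

step_arm --steps '[[[0,0,2,0,0,0],[0,0,2,0,0,0],[0,0,2,0,0,0],[0,0,2,0,0,0],[0,0,0,0,0,0]]]'

```text
time_s: 9.47
ee_pos: [0.5444, 0.1708, 0.1183]
ee_rot: [-0.452, -3.108, 0.001]
wrist_force: [-0.4, -0.2, -3.7]
width: 0.221
gripper_force: 61.2
```

step_arm --steps '[[[0,0,2,0,0,0],[0,0,2,0,0,0],[0,0,2,0,0,0],[0,0,1,0,0,0],[0,0,0,0,0,0]]]'

```text
time_s: 9.88
ee_pos: [0.5445, 0.1709, 0.1115]
ee_rot: [-0.452, -3.108, 0.0]
wrist_force: [-0.6, -1.3, -2.9]
width: 0.22
gripper_force: 61.2
```

step_arm --steps '[[[0,0,0.8,0,0,0],[0,0,0.8,0,0,0],[0,0,0.8,0,0,0],[0,0,0.6,0,0,0],[0,0,0,0,0,0]]]'

```text
time_s: 10.3
ee_pos: [0.5446, 0.171, 0.1087]
ee_rot: [-0.452, -3.109, 0.0]
wrist_force: [-0.9, -0.0, -2.9]
width: 0.223
gripper_force: 61.2
```

step_arm --steps '[[[0,0,0.8,0,0,0],[0,0,0.8,0,0,0],[0,0,0.8,0,0,0],[0,0,0.6,0,0,0],[0,0,0,0,0,0]]]'

```text
time_s: 10.72
ee_pos: [0.5446, 0.1709, 0.1056]
ee_rot: [-0.452, -3.109, 0.0]
wrist_force: [0.5, -0.1, -3.6]
width: 0.219
gripper_force: 61.2
```

step_arm --steps '[[[0,0,0.8,0,0,0],[0,0,0.8,0,0,0],[0,0,0.8,0,0,0],[0,0,0.6,0,0,0],[0,0,0,0,0,0]]]'

```text
time_s: 11.13
ee_pos: [0.5446, 0.1709, 0.1026]
ee_rot: [-0.452, -3.109, 0.0]
wrist_force: [-0.3, -0.2, -3.6]
width: 0.219
gripper_force: 61.2
```

step_arm --steps '[[[0,0,1,0,0,0],[0,0,1,0,0,0],[0,0,1,0,0,0],[0,0,1,0,0,0],[0,0,0,0,0,0]]]'

```text
time_s: 11.55
ee_pos: [0.5445, 0.1709, 0.0985]
ee_rot: [-0.452, -3.109, 0.0]
wrist_force: [0.4, 0.4, -3.6]
width: 0.217
gripper_force: 61.2
```

step_arm --steps '[[[0,0,0.7,0,0,0],[0,0,0.7,0,0,0],[0,0,0.6,0,0,0],[0,0,0,0,0,0]]]'

```text
time_s: 11.88
ee_pos: [0.5446, 0.1709, 0.0967]
ee_rot: [-0.452, -3.109, 0.0]
wrist_force: [-0.3, 0.7, -3.0]
width: 0.219
gripper_force: 61.2
```

step_arm --steps '[[[0,0,0.5,0,0,0],[0,0,0.5,0,0,0],[0,0,0.5,0,0,0],[0,0,0,0,0,0]]]'

```text
time_s: 12.22
ee_pos: [0.5446, 0.1709, 0.0952]
ee_rot: [-0.452, -3.109, 0.0]
wrist_force: [0.9, 0.2, -3.8]
width: 0.219
gripper_force: 61.2
```

step_arm --steps '[[[0,0,0.4,0,0,0],[0,0,0.3,0,0,0],[0,0,0,0,0,0]]]'

```text
time_s: 12.47
ee_pos: [0.5446, 0.1709, 0.0946]
ee_rot: [-0.452, -3.109, 0.0]
wrist_force: [-0.1, -1.0, -3.2]
width: 0.217
gripper_force: 61.2
```

step_arm --steps '[[[0,0,0.3,0,0,0],[0,0,0.2,0,0,0],[0,0,0,0,0,0]]]'

```text
time_s: 12.72
ee_pos: [0.5446, 0.1709, 0.094]
ee_rot: [-0.452, -3.109, 0.0]
wrist_force: [0.3, 0.1, -3.5]
width: 0.218
gripper_force: 61.2
```

step_arm --steps '[[[0,0,0.3,0,0,0],[0,0,0.2,0,0,0],[0,0,0,0,0,0]]]'

```text
time_s: 12.97
ee_pos: [0.5448, 0.171, 0.0938]
ee_rot: [0.452, 3.109, 0.0]
wrist_force: [-0.1, 0.7, -1.8]
width: 0.219
gripper_force: 61.2
```

step_arm --steps '[[[0,0,0.3,0,0,0],[0,0,0,0,0,0]]]'

```text
time_s: 13.13
ee_pos: [0.5449, 0.171, 0.0937]
ee_rot: [0.452, 3.108, 0.001]
wrist_force: [-1.1, 0.1, 1.6]
width: 0.218
gripper_force: 61.6
```

step_arm --steps '[[[0,0,0.3,0,0,0],[0,0,0,0,0,0]]]'

```text
time_s: 13.3
ee_pos: [0.545, 0.171, 0.0937]
ee_rot: [0.452, 3.108, 0.001]
wrist_force: [-1.8, -0.4, 5.0]
width: 0.219
gripper_force: 61.9
```

Seated at exactly the predicted height. Relax, release, rise.

step_arm --steps '[[[0,0,-0.6,0,0,0],[0,0,0,0,0,0]]]'

```text
time_s: 13.47
ee_pos: [0.5449, 0.171, 0.0937]
ee_rot: [0.452, 3.108, 0.001]
wrist_force: [-0.4, 0.1, 2.1]
width: 0.219
gripper_force: 61.6
```

step_arm --steps '[[[0,0,0,0,0,0],[0,0,0,0,0,0],[0,0,0,0,0,0],[0,0,0,0,0,0],[0,0,0,0,0,0]]]' --claw 1

```text
time_s: 13.88
ee_pos: [0.5447, 0.1709, 0.0935]
ee_rot: [0.452, 3.109, -0.0]
wrist_force: [0.5, -0.0, -0.1]
width: 0.912
gripper_force: 0.0
```

step_arm --steps '[[[0,0,-20,0,0,0],[0,0,-25,0,0,0],[0,0,-25,0,0,0],[0,0,-20,0,0,0],[0,0,0,0,0,0]]]'

```text
time_s: 14.3
ee_pos: [0.5473, 0.1716, 0.1879]
ee_rot: [0.452, 3.102, 0.007]
wrist_force: [1.2, 0.5, -0.1]
width: 0.998
gripper_force: 0.0
```

```bash
python3 - <<'E'
from h import *
s=sensors.read_state(); e=s["ee_pos"]; print(e,s["wrist_force"],s["width"])
for n in("scene","top"):
    p=imaging.read_camera(n)
    print(n,"collar",*fitc(p,.544,.17,.082,.032,-1,w=.006),"cap",*fitc(p,.544,.17,.148,.0125,0,w=.006))
    X,u,v=cloud(p); m=np.hypot(X[:,0]-.544,X[:,1]-.17)<.02; m&=(X[:,2]>.13)&(X[:,2]<.16)
    if m.sum(): print(m.sum(),X[m].mean(0),np.median(X[m,2]))
    if n=="scene": save(p,"scene4.png",(290,120,400,230),5)
E
```

```text
[0.5473 0.1716 0.1879] [ 1.2323  0.5087 -0.0649] 0.9976280096929173
scene collar [0.5434 0.1708] 16.136594772338867 cap [0.5441 0.1705] 30.334218978881836
153 [0.5465 0.1697 0.1453] 0.14738996249596137
top collar [0.5417 0.1751] 6.002652168273926 cap [0.5279 0.1671] 13.44338607788086
```

View pics/scene4.png

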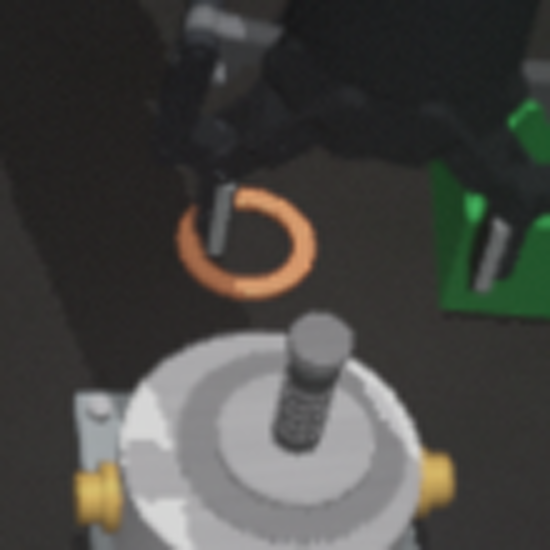

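Crop scene4 shows the gauge seated flat with its collar on the flange (297,440), cap up at (322,340). Now close the fingers and press.

step_arm --steps '[[[0,0,0,0,0,0],[0,0,0,0,0,0],[0,0,0,0,0,0],[0,0,0,0,0,0],[0,0,0,0,0,0]]]' --claw 0

```text
time_s: 14.82
ee_pos: [0.5444, 0.1708, 0.183]
ee_rot: [-0.452, -3.108, 0.001]
wrist_force: [0.1, -0.1, 0.0]
width: 0.298
gripper_force: 0.0
```

step_arm --steps '[[[0,0,0,0,0,0],[0,0,10,0,0,0],[0,0,10,0,0,0],[0,0,8,0,0,0],[0,0,0,0,0,0]]]'

```text
time_s: 15.23
ee_pos: [0.5431, 0.1704, 0.153]
ee_rot: [-0.452, -3.105, 0.004]
wrist_force: [-1.2, -0.6, -0.2]
width: -0.005
gripper_force: 0.0
```

step_arm --steps '[[[0,0,2,0,0,0],[0,0,0,0,0,0],[0,0,0,0,0,0]]]'

```text
time_s: 15.48
ee_pos: [0.5448, 0.171, 0.1537]
ee_rot: [0.452, 3.109, 0.0]
wrist_force: [0.2, -0.1, 0.7]
width: -0.006
gripper_force: 0.0
```

step_arm --steps '[[[0,0,1.5,0,0,0],[0,0,1.5,0,0,0],[0,0,1.5,0,0,0],[0,0,0,0,0,0]]]'

```text
time_s: 15.82
ee_pos: [0.5445, 0.1709, 0.1489]
ee_rot: [-0.452, -3.109, 0.0]
wrist_force: [-0.1, -0.4, 0.2]
width: 0.0
gripper_force: 0.0
```

step_arm --steps '[[[0,0,1,0,0,0],[0,0,1,0,0,0],[0,0,0,0,0,0]]]'

```text
time_s: 16.07
ee_pos: [0.5453, 0.1712, 0.1481]
ee_rot: [0.452, 3.108, 0.002]
wrist_force: [-1.7, -0.5, 7.5]
width: 0.0
gripper_force: 3.1
```

step_arm --steps '[[[0,0,0.8,0,0,0],[0,0,0.8,0,0,0],[0,0,0.8,0,0,0],[0,0,0.8,0,0,0],[0,0,0,0,0,0]]]'

```text
time_s: 16.48
ee_pos: [0.5459, 0.1714, 0.146]
ee_rot: [0.452, 3.106, 0.003]
wrist_force: [-3.4, -1.0, 14.2]
width: -0.002
gripper_force: 6.6
```

step_arm --steps '[[[0,0,0.8,0,0,0],[0,0,0.8,0,0,0],[0,0,0,0,0,0],[0,0,0,0,0,0]]]'

```text
time_s: 16.82
ee_pos: [0.546, 0.1714, 0.1446]
ee_rot: [0.452, 3.106, 0.004]
wrist_force: [-3.0, -0.1, 14.6]
width: 0.001
gripper_force: 6.8
```

step_arm --steps '[[[0,0,0.8,0,0,0],[0,0,0,0,0,0],[0,0,0,0,0,0],[0,0,0,0,0,0],[0,0,0,0,0,0]]]'

```text
time_s: 17.23
ee_pos: [0.546, 0.1714, 0.1439]
ee_rot: [0.452, 3.106, 0.004]
wrist_force: [-2.4, -0.8, 14.3]
width: -0.002
gripper_force: 7.0
```

step_arm --steps '[[[0,0,0,0,0,0],[0,0,0,0,0,0],[0,0,-2,0,0,0],[0,0,-2,0,0,0],[0,0,-2,0,0,0]]]'

```text
time_s: 17.65
ee_pos: [0.5455, 0.1712, 0.1488]
ee_rot: [0.452, 3.107, 0.002]
wrist_force: [-0.1, -0.3, -0.7]
width: 0.001
gripper_force: 0.0
```

step_arm --steps '[[[0,0,-2,0,0,0],[0,0,-2,0,0,0],[0,0,-10,0,0,0],[0,0,-18,0,0,0],[0,0,0,0,0,0]]]'

```text
time_s: 18.07
ee_pos: [0.5465, 0.1713, 0.1825]
ee_rot: [0.452, 3.105, 0.004]
wrist_force: [1.5, 0.0, 0.8]
width: -0.0
gripper_force: 0.0
```

step_arm --steps '[[[0,0,0,0,0,0],[0,0,0,0,0,0],[0,0,0,0,0,0],[0,0,0,0,0,0],[0,0,0,0,0,0]]]' --claw 1

```text
time_s: 18.48
ee_pos: [0.5443, 0.1708, 0.1789]
ee_rot: [-0.452, -3.108, 0.001]
wrist_force: [0.5, -0.2, 0.1]
width: 0.71
gripper_force: 0.0
```

```bash
python3 - <<'E'
from h import *
s=sensors.read_state(); e=s["ee_pos"]; print(e,s["ee_rot"],s["wrist_force"],s["width"])
p=imaging.read_camera("scene")
print("collar",*fitc(p,.544,.17,.082,.032,-1,w=.006),"cap",*fitc(p,.544,.17,.148,.0125,0,w=.006))
X,u,v=cloud(p); m=np.hypot(X[:,0]-.544,X[:,1]-.17)<.02; m&=(X[:,2]>.14)&(X[:,2]<.16)
print(m.sum(),np.median(X[m,2]))
E
```

```text
[0.5443 0.1708 0.1789] [-0.452 -3.108  0.001] [ 0.5486 -0.2154  0.0843] 0.7098334134518797
collar [0.5432 0.1708] 16.310218811035156 cap [0.5441 0.1703] 30.335412979125977
129 0.14774592267287287
```

step_arm --steps '[[[0,0,0,0,0,0],[0,0,0,0,0,0],[0,0,0,0,0,0],[0,0,15,0,0,0],[0,0,20,0,0,0]]]'

```text
time_s: 18.95
ee_pos: [0.5461, 0.1715, 0.1458]
ee_rot: [0.451, 3.105, 0.004]
wrist_force: [0.7, -0.3, -0.6]
width: 1.001
gripper_force: 0.0
```

step_arm --steps '[[[0,0,20,0,0,0],[0,0,15,0,0,0],[0,0,10,0,0,0],[0,0,5,0,0,0],[0,0,0,0,0,0]]]'

```text
time_s: 19.37
ee_pos: [0.5442, 0.1707, 0.0936]
ee_rot: [-0.452, -3.108, 0.002]
wrist_force: [0.2, -0.4, -0.2]
width: 1.002
gripper_force: 0.0
```

step_arm --steps '[[[0,0,0,0,0,0],[0,0,0,0,0,0],[0,0,0,0,0,0]]]'

```text
time_s: 19.62
ee_pos: [0.5453, 0.1712, 0.0955]
ee_rot: [0.452, 3.107, 0.002]
wrist_force: [0.7, -0.5, -0.3]
width: 0.996
gripper_force: 0.0
```

step_arm --steps '[[[-0.3,0,0.5,0,0,0],[0,0,0,0,0,0],[0,0,0,0,0,0],[0,0,0,0,0,0],[0,0,0,0,0,0]]]' --claw 0

```text
time_s: 20.03
ee_pos: [0.545, 0.1709, 0.0941]
ee_rot: [0.452, 3.109, 0.0]
wrist_force: [0.6, 0.7, 0.5]
width: 0.299
gripper_force: 0.0
```

step_arm --steps '[[[0,0,0,0,0,0],[0,0,0,0,0,0],[0,0,0,0,0,0]]]'

```text
time_s: 20.28
ee_pos: [0.545, 0.1709, 0.0942]
ee_rot: [0.452, 3.109, 0.0]
wrist_force: [-0.3, 0.1, 1.3]
width: 0.222
gripper_force: 57.7
```

step_arm --steps '[[[0,0,-0.5,0,0,0],[0,0,-0.5,0,0,0],[0,0,-0.5,0,0,0],[0,0,0,0,0,0]]]'

```text
time_s: 20.62
ee_pos: [0.5448, 0.1707, 0.0951]
ee_rot: [-0.452, -3.109, 0.001]
wrist_force: [1.5, -0.3, -4.9]
width: 0.222
gripper_force: 57.9
```

step_arm --steps '[[[0,0,-1,0,0,0],[0,0,-2,0,0,0],[0,0,-2,0,0,0],[0,0,-2,0,0,0],[0,0,0,0,0,0]]]'

```text
time_s: 21.03
ee_pos: [0.545, 0.1708, 0.103]
ee_rot: [0.452, 3.109, 0.0]
wrist_force: [-0.6, -0.3, -2.1]
width: 0.221
gripper_force: 57.8
```

step_arm --steps '[[[0,0,-2,0,0,0],[0,0,-2,0,0,0],[0,0,-2,0,0,0],[0,0,-2,0,0,0],[0,0,-2,0,0,0]]]'

```text
time_s: 21.45
ee_pos: [0.5448, 0.1709, 0.1127]
ee_rot: [-0.452, -3.109, -0.0]
wrist_force: [1.1, -0.0, -4.1]
width: 0.22
gripper_force: 58.0
```

step_arm --steps '[[[0,0,-3,0,0,0],[0,0,-3,0,0,0],[0,0,-3,0,0,0],[0,0,-3,0,0,0],[0,0,-3,0,0,0]]]'

```text
time_s: 21.87
ee_pos: [0.5449, 0.1709, 0.128]
ee_rot: [0.452, 3.109, 0.0]
wrist_force: [0.2, 0.6, -3.2]
width: 0.218
gripper_force: 58.0
```

step_arm --steps '[[[0,0,-3,0,0,0],[0,0,-3,0,0,0],[0,0,-3,0,0,0],[0,0,-3,0,0,0],[0,0,-3,0,0,0]]]'

```text
time_s: 22.28
ee_pos: [0.5449, 0.1708, 0.1428]
ee_rot: [0.452, 3.109, 0.0]
wrist_force: [0.9, 0.9, -3.6]
width: 0.221
gripper_force: 58.0
```

step_arm --steps '[[[0,0,-5,0,0,0],[0,0,-8,0,0,0],[0,0,-8,0,0,0],[0,0,-4,0,0,0],[0,0,0,0,0,0]]]'

```text
time_s: 22.7
ee_pos: [0.5458, 0.1711, 0.1691]
ee_rot: [0.452, 3.107, 0.002]
wrist_force: [0.1, 0.3, -2.6]
width: 0.217
gripper_force: 58.0
```

step_arm --steps '[[[-8.3,-30.6,0,0,0,0],[-8.3,-30.6,0,0,0,0],[-8.3,-30.6,0,0,0,0],[-8.3,-30.6,0,0,0,0],[-8.3,-30.6,0,0,0,0]]]'

```text
time_s: 23.12
ee_pos: [0.5408, 0.011, 0.1675]
ee_rot: [-0.452, -3.109, -0.0]
wrist_force: [0.0, 0.3, -3.2]
width: 0.221
gripper_force: 58.4
```

step_arm --steps '[[[-8.3,-30.6,0,0,0,0],[-8.3,-30.6,0,0,0,0],[-8.3,-30.6,0,0,0,0],[-8.3,-30.6,0,0,0,0],[-8.3,-30.6,0,0,0,0]]]'

```text
time_s: 23.53
ee_pos: [0.537, -0.1475, 0.1675]
ee_rot: [0.452, 3.109, 0.0]
wrist_force: [0.3, 1.0, -3.0]
width: 0.22
gripper_force: 58.4
```

step_arm --steps '[[[0,0,0,0,0,0],[0,0,0,0,0,0],[0,0,0,0,0,0],[0,0,0,0,0,0],[0,0,0,0,0,0]]]'

```text
time_s: 23.95
ee_pos: [0.5375, -0.1445, 0.1673]
ee_rot: [-0.448, -3.109, -0.001]
wrist_force: [0.4, 0.1, -2.5]
width: 0.226
gripper_force: 58.7
```

```bash
python3 - <<'E'
from h import *
s=sensors.read_state(); e=s["ee_pos"]; zc=e[2]-.0182; print(e,s["wrist_force"],s["width"])
for n in("scene","top"):
    p=imaging.read_camera(n)
    print(n,"collar",*fitc(p,.537,-.146,zc+.006,.032,-1,w=.008),"hole",*fitc(p,.537,-.146,.066,.0275,1,w=.008,chan=0))
    for l in("tip_a","stand_hole0"):
        for r in models.tip_of(p,l)[:3]: print(l,round(r["score"],2),r["xy"])
    if n=="scene": save(p,"scene5.png",(130,140,260,270),5)
E
```

```text
[ 0.5375 -0.1445  0.1673] [ 0.4229  0.0856 -2.4856] 0.22599684417965613
scene collar [ 0.5364 -0.1438] 26.90048599243164 hole [ 0.5364 -0.1465] 25.412256240844727
tip_a 0.37 [188.9, 216.4]
tip_a 0.27 [180.9, 185.2]
stand_hole0 0.86 [402.5, 148.1]
stand_hole0 0.8 [192.2, 224.0]
top collar [ 0.5375 -0.1447] 17.978750228881836 hole [ 0.5374 -0.1438] 19.305286407470703
stand_hole0 0.92 [345.4, 207.2]
stand_hole0 0.56 [137.2, 262.3]
```

View pics/scene5.png

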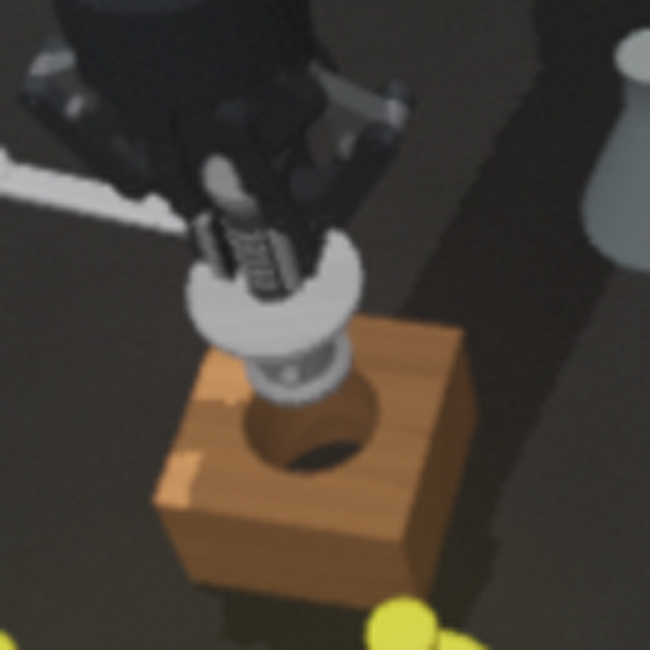

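Crop scene5 shows the gauge held upright over the stand hole, nose (300,375), hole (312,425), plunger extended at (290,373). Lowering.

step_arm --steps '[[[0,-0.5,8,0,0,0],[0,0,10,0,0,0],[0,0,10,0,0,0],[0,0,5,0,0,0],[0,0,0,0,0,0]]]'

```text
time_s: 24.67
ee_pos: [0.5358, -0.1463, 0.1324]
ee_rot: [-0.452, -3.105, 0.0]
wrist_force: [-0.0, 0.6, -3.5]
width: 0.22
gripper_force: 58.7
```

step_arm --steps '[[[0,0,2,0,0,0],[0,0,2,0,0,0],[0,0,2,0,0,0],[0,0,2,0,0,0],[0,0,0,0,0,0]]]'

```text
time_s: 25.08
ee_pos: [0.5371, -0.1465, 0.1263]
ee_rot: [-0.452, -3.109, -0.0]
wrist_force: [-0.2, 0.2, -3.9]
width: 0.218
gripper_force: 58.7
```

step_arm --steps '[[[0,0,5,0,0,0],[0,0,5,0,0,0],[0,0,5,0,0,0],[0,0,3,0,0,0],[0,0,0,0,0,0]]]'

```text
time_s: 25.5
ee_pos: [0.5366, -0.1464, 0.1075]
ee_rot: [-0.452, -3.107, 0.0]
wrist_force: [0.3, -0.7, -4.0]
width: 0.226
gripper_force: 58.7
```

step_arm --steps '[[[0,0,5,0,0,0],[0,0,5,0,0,0],[0,0,3,0,0,0],[0,0,2,0,0,0],[0,0,0,0,0,0]]]'

```text
time_s: 25.92
ee_pos: [0.5369, -0.1465, 0.0929]
ee_rot: [-0.452, -3.108, 0.0]
wrist_force: [-0.7, 0.0, -3.8]
width: 0.225
gripper_force: 58.7
```

step_arm --steps '[[[0,0,2,0,0,0],[0,0,2,0,0,0],[0,0,2,0,0,0],[0,0,1,0,0,0],[0,0,0,0,0,0]]]'

```text
time_s: 26.33
ee_pos: [0.5371, -0.1465, 0.0863]
ee_rot: [-0.452, -3.109, -0.0]
wrist_force: [0.2, -0.2, -3.0]
width: 0.218
gripper_force: 58.7
```

step_arm --steps '[[[0,0,0.5,0,0,0],[0,0,0.5,0,0,0],[0,0,0,0,0,0]]]'

```text
time_s: 26.58
ee_pos: [0.5372, -0.1466, 0.0855]
ee_rot: [0.452, 3.109, 0.0]
wrist_force: [0.1, 0.4, -3.8]
width: 0.224
gripper_force: 58.7
```

step_arm --steps '[[[0,0,0.5,0,0,0],[0,0,0,0,0,0],[0,0,0,0,0,0]]]'

```text
time_s: 26.83
ee_pos: [0.5372, -0.1466, 0.085]
ee_rot: [0.452, 3.109, 0.0]
wrist_force: [1.0, -0.4, -3.2]
width: 0.218
gripper_force: 58.7
```

step_arm --steps '[[[0,0,0.5,0,0,0],[0,0,0,0,0,0],[0,0,0,0,0,0]]]'

```text
time_s: 27.08
ee_pos: [0.5372, -0.1466, 0.0845]
ee_rot: [-0.452, -3.109, -0.0]
wrist_force: [1.1, 0.1, -2.9]
width: 0.221
gripper_force: 58.7
```

step_arm --steps '[[[0,0,0.4,0,0,0],[0,0,0,0,0,0],[0,0,0,0,0,0]]]'

```text
time_s: 27.33
ee_pos: [0.5372, -0.1466, 0.0842]
ee_rot: [0.452, 3.109, 0.0]
wrist_force: [-1.1, 0.5, -1.5]
width: 0.218
gripper_force: 59.0
```

step_arm --steps '[[[0,0,0.3,0,0,0],[0,0,0,0,0,0],[0,0,0,0,0,0]]]'

```text
time_s: 27.58
ee_pos: [0.5373, -0.1467, 0.0842]
ee_rot: [0.452, 3.109, 0.0]
wrist_force: [-2.2, 0.4, 4.5]
width: 0.219
gripper_force: 58.9
```

Contact exactly as predicted. Release and withdraw.

step_arm --steps '[[[0,0,-0.4,0,0,0],[0,0,0,0,0,0]]]'

```text
time_s: 27.75
ee_pos: [0.5372, -0.1466, 0.0842]
ee_rot: [0.452, 3.109, -0.0]
wrist_force: [-0.5, 0.3, 1.0]
width: 0.22
gripper_force: 59.0
```

step_arm --steps '[[[0,0,0,0,0,0],[0,0,0,0,0,0],[0,0,0,0,0,0],[0,0,0,0,0,0],[0,0,0,0,0,0]]]' --claw 1

```text
time_s: 28.17
ee_pos: [0.5373, -0.1466, 0.0842]
ee_rot: [0.452, 3.109, -0.0]
wrist_force: [-0.5, 0.1, -0.4]
width: 0.911
gripper_force: 0.0
```

step_arm --steps '[[[0,0,-15,0,0,0],[0,0,-25,0,0,0],[0,0,-30,0,0,0],[0,0,-30,0,0,0],[0,0,-30,0,0,0]]]'

```text
time_s: 28.58
ee_pos: [0.5369, -0.1467, 0.2154]
ee_rot: [-0.453, -3.109, 0.0]
wrist_force: [1.4, 0.9, 0.2]
width: 0.997
gripper_force: 0.0
```

step_arm --steps '[[[20,0,-10,0,0,0],[30,0,0,0,0,0],[30,0,0,0,0,0],[20,0,0,0,0,0],[0,0,0,0,0,0]]]'

```text
time_s: 29.0
ee_pos: [0.4376, -0.117, 0.224]
ee_rot: [-0.452, -3.107, -0.004]
wrist_force: [-0.3, 0.8, -0.1]
width: 0.998
gripper_force: 0.0
```

step_arm --steps '[[[0,0,0,0,0,0],[0,0,0,0,0,0],[0,0,0,0,0,0]]]'

```text
time_s: 29.25
ee_pos: [0.4424, -0.1184, 0.2244]
ee_rot: [0.452, 3.108, -0.001]
wrist_force: [0.4, 0.3, 0.4]
width: 0.999
gripper_force: 0.0
```

```bash
python3 - <<'E'
from h import *
s=sensors.read_state(); print(s["ee_pos"],s["wrist_force"],s["width"],s["time_s"])
p=imaging.read_camera("scene"); save(p,"scene6.png",(100,90,400,310),2.4)
print("collar",*fitc(p,.537,-.146,.072,.032,0,w=.008),"cap",*fitc(p,.537,-.146,.138,.0125,0,w=.008))
X,u,v=cloud(p); m=np.hypot(X[:,0]-.537,X[:,1]+.146)<.025; m&=(X[:,2]>.13)&(X[:,2]<.15); print(m.sum(),np.median(X[m,2]))
E
```

```text
[ 0.4424 -0.1184  0.2244] [0.4208 0.2942 0.3697] 0.999026597528882 29.25
collar [ 0.5352 -0.1467] 34.89826202392578 cap [ 0.5354 -0.1457] 38.429073333740234
135 0.1378018963373556
```

View pics/scene6.png

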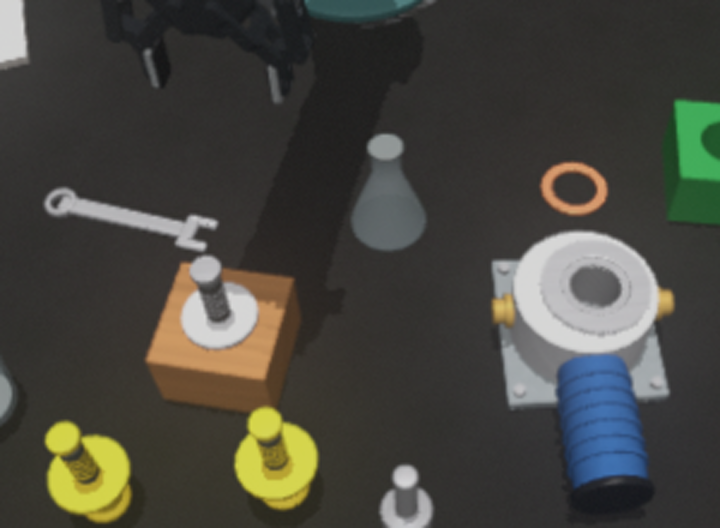

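The gauge stands fully down in the wooden stand at crop (220,315), cap up. The flask at (388,190) hasn't moved and the arm is clear.

```bash
python3 -c "
from bench import order; print(order.finish_job())"
```

```text
the job is handed in; nothing more can be done
None
```

The job is handed in at about 29 s: the gauge was seated in the sleeve, its plungers sprung out and locked, then it was stood back fully down and released in its wooden stand, with no more than about 8 N on the sleeve apart from the roughly 15 N cap press, and the flask was not touched.

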